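# Isolate the fence feed and feel the cream insulator's spring contact

### The job

Make the fence feed safe and then check the cream insulator's spring contact: first push the small toggle on the grey box all the way over to the white-dot (off) side, then lightly touch the brass cap on top of the cream insulator with the fingertips until it gives a little, and withdraw so that it springs back. Do not shift, tip or lift the cream insulator, leave the toggle off, and do not touch the brown insulator, the bolt, the emitter or the latch.

Things in the scene. Friction and masses are not known exactly. Their poses are not given: they have to be found in the camera images.
- feed_box: grey plastic box fixed to the concrete ledge, 120 x 90 x 50 mm high (x, y, z), four screws on top. Origin: centre of its underside. Its x axis runs from the red dot to the white dot on its top; the toggle's pivot is 52 mm above the origin and the lever swings in the box's x-z plane
- toggle (a joint): bare steel toggle lever on the box, 8 mm thick, 40 mm from pivot to the centre of its 13 mm ball end. 0 rad: leaning 0.5 rad from upright to the red-dot side (-x of the box, on); 1 rad: leaning 0.5 rad to the white-dot side (+x, off), where it meets its stop. It starts near 0, has no spring, needs about 1.5 N at the ball and stays where it is left
- toggle_tip (a point): centre of the toggle's 13 mm ball end, 82 to 92 mm above the ledge; it travels 38 mm in all
- off_dot (a point): the white dot, 14 mm across, on the box's top face, 42 mm from the pivot on the off side
- cream_insulator: loose ceramic post insulator, cream and glossy, bobbin-shaped with two flanges, 60 mm across the foot and 54 mm across the upper flange, 60 mm high, 0.35 kg; on top stands a sprung brass cap. Its origin is the centre of its underside, z up
- cream_cap_top (a point): centre of the flat top of the cream insulator's brass cap, 80 mm above the ledge; the cap is a disc 30 mm across and 8 mm thick on a thin stem
- cream_cap (a joint): how far the cream insulator's cap is pressed straight down, m: 0 at rest, at most 0.010. A return spring starts to give at about 1 N and adds 0.5 N per mm, about 6 N at the bottom; released, it comes back to 0. A touch that presses it 2 mm or more counts
- brown_insulator: loose ceramic post insulator, dark brown and glossy, bobbin-shaped with two flanges, 60 mm across the foot and 54 mm across the upper flange, 60 mm high, 0.35 kg; on top stands a sprung brass cap. Its origin is the centre of its underside, z up. Same shape and same 80 mm high brass cap as the cream one; the two may stand in either place
- axle_bolt: rusted brown hex bolt with a nut, lying loose, 92 mm long and 18 mm thick along its x axis; origin on the ledge below its middle
- drip_emitter: small loose blue plastic drip emitter, a disc 30 mm across and 15 mm high with two thin spigots along x, 60 mm over all; origin at the centre of its underside
- gate_latch: loose galvanised gate latch lying flat: plate 90 x 40 mm with a 100 mm slide rod along x, 20 mm high; origin at the centre of its underside
Not all that is in view belongs to the job. There is more than one size of the cream_insulator; the one meant has the size given above.

How it is judged:
By the outcome, as a careful person would: the job done as asked, in the order asked, and still so for the second after the job is handed in, with the robot touching nothing.
It also fails if it takes over 48 s, if anything falls off the work surface, if the arm or the gripper's body presses on something with over 40 N, if the wrist force passes 120 N, or if a joint passes its speed limit or range.

### The arm

A 6-joint arm with a two-finger parallel gripper is mounted at the origin on the work surface. World frame = base frame: x ahead of the robot, y to its left, z up, the work surface at z = 0. Lengths are in mm, angles in rad, forces in N, time in s.
With the tool pointing down it reaches from about 375 to 900 mm from the base axis. Payload 3.1 kg.
Tool frame: the origin (TCP) lies between the finger pads; the fingertips stand 22 mm ahead of it and the grasp point (between the pads) lies 3 mm ahead of it (robot.tip_extent is the distance from the TCP to the fingertips, in mm); z points along the fingers, y is the line along which they close (so a half turn about z gives the same grasp; the last joint's range is limited). The gripper opens to 87 mm and grips with 3 to 60 N. Pads are 19 mm wide; open, the fingers measure 117 mm over their backs; the gripper's body (75 mm by 190 mm) begins 51 mm behind the grasp point.
Start: joints at [-1.31, 0.527, 1.433, -0, 1.181, -0.178], TCP at [265.552, -565.755, 244.548] pointing down, gripper open.
Joint ranges: [-3.08, 3.08], [-0.75, 2.2], [0.22, 2.44], [-1.43, 4.57], [0, 2.65], [-2.85, 2.85]. Speed limits (rad/s): [2.79, 2.79, 3.14, 3.14, 3.14, 3.14].

### API

Orientations are given as a unit quaternion [w, x, y, z].
In Python, from plant import readout, grab_frame, camera_model, sign_off, robot gives the robot as it stands.
- The arm moves only by the shell command python3 -m crank 'ROWS' [OPENING]. ROWS is JSON, a list of rows, each an object with "slide": the shift along the tool's x, y, z in m, a list of three; "turn": the turn about the tool's z in rad. In form: [{"slide": [tx, ty, tz], "turn": turn}, ...]. A call has 1 to 5 rows; each row shifts and turns the commanded pose from where the row before left it, along the tool's axes as they then stand; what a row does not reach is not made up. A row lasts 1/12 s, in which the tool goes at most 41.7 mm and 7.16 degrees, less where a joint would pass 70% of its speed; a pose out of reach is approached as far as the arm can. A call is refused whole if a number of a shift passes 0.0417 or a number of a turn 0.125, either way. A call with a gripper value outside its range is refused whole. OPENING is the finger opening in m, from 0 to 0.087, set as the call begins (- or left out, the last holds). The fingers move at their own pace and stop on an object; the grip force is fixed at half the most. Time passes only in rows, so rows that do not move let the fingers close. It gives the time, the measured TCP pose, the force, the opening and the grip force at its end, in the units of the state.
- readout.observe(): the state, without advancing time (a new reading comes with each control period).
- grab_frame(name): name is "scene" or "side" or "wrist"; returns the picture (420x560x3 uint8, blue, green, red); there is no depth.
- camera_model(name): a dict with "fov_y" (degrees; the focal length in pixels is half the picture's height over the tangent of half this angle, whatever the lens; pixels are square), "cx", "cy" (the principal point, pixels), "rvec" (rotation vector, rad) and "tvec" (3), from world to camera coordinates, as OpenCV has them; the wrist camera has in their place "tool_from_camera" (4x4, takes a point from camera to tool coordinates, whose origin is the TCP and whose axes are the flange's). Camera axes: x right, y down, z forward; pixel columns grow to the right and rows downward; lengths in mm; the calibration is good to about 2 mm. A picture is of the moment at which its call begins: read the wrist's pose just before it. camera_model takes no time and is no camera call.
- sign_off(): hands the job in; it is judged then, once.
The state is a dict: "time": time; "joints": joint angles; "dq": joint speeds; "joint_torque": joint torques, N m; "tool_pos": TCP position; "tcp_rot": TCP orientation; "force": force on the tool from outside, world axes, zero at the start; "moment": the same for the moment, N m; "opening": opening from 0.0 (shut) to 1.0 (fully open); "gripper_force": force on a finger pad.
Only numpy, scipy, OpenCV 4.12 (cv2) and the standard library are available. Lean on these libraries where they do the work, as an engineer would, in place of code of your own. Each camera call takes 0.05 s, during which the arm holds its last target. There are 200 camera calls.

## Working session

There is one attempt and no reset: what is moved stays moved. The work goes in short steps, Python scripts to look and compute and a shell command to move; the robot and the scene stay as the last step left them, time stands still between calls to the robot, and variables do not carry over. Pictures are saved under pics/ and viewed, at most 10 in all, crops included, and the job is handed in when it is done.

```bash
mkdir -p pics; cat > h.py <<'E'
import numpy as np, cv2
from plant import readout, grab_frame, camera_model, robot
from scipy.spatial.transform import Rotation as R
def pose():
    s=readout.observe(); q=s["tcp_rot"]; return np.array(s["tool_pos"]),R.from_quat([q[1],q[2],q[3],q[0]]).as_matrix()
def cam(name,p=None):
    m=camera_model(name); f=210/np.tan(np.radians(m["fov_y"])/2)
    K=np.array([[f,0,m["cx"]],[0,f,m["cy"]],[0,0,1]])
    if name=="wrist":
        t,r=p or pose(); T=np.array(m["tool_from_camera"]); return K,r@T[:3,:3],r@T[:3,3]+t
    r=R.from_rotvec(np.ravel(m["rvec"])).as_matrix(); return K,r.T,-r.T@np.ravel(m["tvec"])
def onplane(name,uv,z,p=None):
    K,Rw,c=cam(name,p); d=Rw@np.linalg.inv(K)@np.array([uv[0],uv[1],1.]); return c+d*(z-c[2])/d[2]
def proj(name,X,p=None):
    K,Rw,c=cam(name,p); v=K@Rw.T@(np.array(X)-c); return v[:2]/v[2]
E
python3 - <<'E'
from h import *
print(readout.observe()); print(camera_model("scene")); print(camera_model("wrist"))
p=pose()
for n in("scene","side","wrist"): cv2.imwrite(f"pics/{n}0.png",grab_frame(n))
np.savez("p0.npz",t=p[0],r=p[1]); print(p[1])
a=[cv2.imread(f"pics/{n}0.png") for n in("scene","side")]
E
```

```text
{'time': 0.0, 'joints': array([-1.31049818e+00,  5.28474247e-01,  1.43395409e+00, -2.38392691e-05,
        1.18138204e+00, -1.78496465e-01]), 'dq': array([ 0.00045815, -0.00074332,  0.00046874, -0.00013581,  0.00180241,
       -0.00045487]), 'joint_torque': array([ 1.03320883e-03, -4.40046036e+01, -1.76590115e+01,  6.36162492e-02,
        5.83702116e-02, -1.55629732e-04]), 'tool_pos': array([ 265.36718075, -565.08076211,  243.55015276]), 'tcp_rot': array([-1.10748209e-03,  9.76027210e-01,  2.17645713e-01, -5.63536580e-05]), 'force': array([-0.06840823, -0.19036452, -0.72896273]), 'moment': array([0.02538159, 0.0025657 , 0.00138501]), 'gripper_force': 0.0, 'opening': 0.9982864545107106}
{'fov_y': 49.556673512734704, 'cx': 289.18635327411204, 'cy': 200.59147857983587, 'rvec': array([ 2.30562457,  1.3169123 , -0.37645187]), 'tvec': array([-299.18813557, -386.82151162, 1219.28922147])}
{'fov_y': 60.78711911003072, 'cx': 279.5616442469138, 'cy': 212.8430785955414, 'tool_from_camera': array([[-5.18929104e-05, -9.60744283e-01, -2.77435435e-01,
         7.58689116e+01],
       [ 9.99999874e-01, -1.88503180e-04,  4.65731597e-04,
        -3.95580856e-01],
       [-4.99746430e-04, -2.77435376e-01,  9.60744171e-01,
        -1.40943872e+02],
       [ 0.00000000e+00,  0.00000000e+00,  0.00000000e+00,
         1.00000000e+00]])}
[[ 9.05260681e-01  4.24856150e-01 -5.92082865e-04]
 [ 4.24856400e-01 -9.05258235e-01  2.13733505e-03]
 [ 3.72072051e-04 -2.18639558e-03 -9.99997541e-01]]
```

View pics/scene0.png

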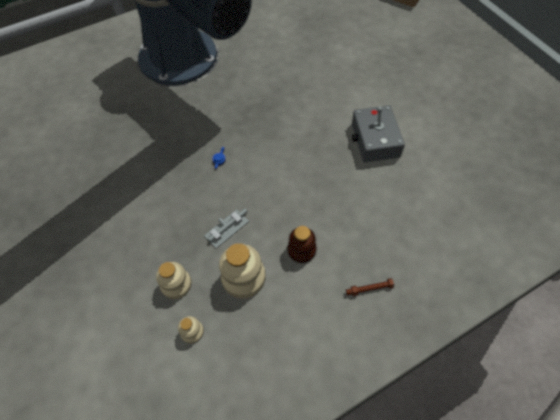

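View pics/side0.png

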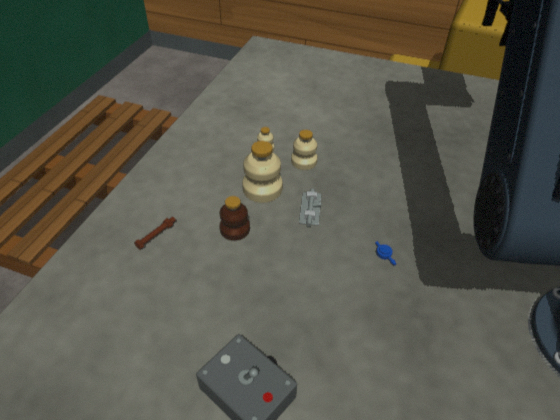

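Scene view: the box is at about (380,130) with the red dot at (376,113) and the white dot at (384,141). Candidates for the cream insulator are (172,278), which is medium, (240,268), which is large, and (190,328), which is small. The brown one is at (302,243). Next I'll triangulate the caps to get their heights and sizes.

```bash
python3 - <<'E'
from h import *
def caps(n):
    im=cv2.imread(f"pics/{n}0.png"); h=cv2.cvtColor(im,cv2.COLOR_BGR2HSV)
    m=cv2.inRange(h,(9,190,110),(24,255,255)); 
    k,l,s,c=cv2.connectedComponentsWithStats(m)
    return [(c[i],s[i]) for i in range(1,k) if s[i][4]>25 and s[i][4]<900]
A=caps("scene");B=caps("side")
for n,x in(("scene",A),("side",B)):
    print(n,[(c.round(1).tolist(),s[2:].tolist()) for c,s in x])
def tri(a,b):
    rays=[]
    for n,uv in(("scene",a),("side",b)):
        K,Rw,c=cam(n); d=Rw@np.linalg.inv(K)@np.array([uv[0],uv[1],1.]); rays.append((c,d/np.linalg.norm(d)))
    (c1,d1),(c2,d2)=rays; t=np.linalg.lstsq(np.c_[d1,-d2],c2-c1,rcond=None)[0]
    p,q=c1+t[0]*d1,c2+t[1]*d2; return (p+q)/2,np.linalg.norm(p-q)
for a,s in A:
  for b,s2 in B:
    X,e=tri(a,b)
    if e<12: print(a.round(),b.round(),X.round(1),round(e,1),"cap width mm",round(s[2]*np.linalg.norm(cam("scene")[2]-X)/cam("scene")[0][0,0],1))
for nm,a,b in(("red",(376,113),(268,397)),("white",(384,141),(225,359))):
    print(nm,tri(a,b),onplane("scene",a,50),onplane("side",b,50))
# dots
for n in("scene","side"):
    im=cv2.imread(f"pics/{n}0.png")
    h=cv2.cvtColor(im,cv2.COLOR_BGR2HSV)
    m=cv2.inRange(h,(0,150,120),(6,255,255))|cv2.inRange(h,(174,150,120),(180,255,255))
    k,l,s,c=cv2.connectedComponentsWithStats(m); print(n,"red",[(c[i].round(1),s[i][4]) for i in range(1,k) if s[i][4]>5])
    m=cv2.inRange(h,(0,0,165),(180,60,255)); k,l,s,c=cv2.connectedComponentsWithStats(m); print("white",[(c[i].round(1),s[i][4]) for i in range(1,k) if s[i][4]>8])
im=cv2.imread("pics/scene0.png"); im2=cv2.imread("pics/side0.png")
cv2.imwrite("pics/crop1.png",np.hstack([cv2.resize(im[85:175,330:430],(400,360),interpolation=2),cv2.resize(im2[325:415,195:295],(400,360),interpolation=2)]))
E
```

```text
scene []
side []
red (array([464.13031295, 303.45169894,  49.00935094]), np.float64(6.210158354771795)) [467.43794958 304.45861855  50.        ] [461.58335505 301.81959158  50.        ]
white (array([541.65334764, 272.1214064 ,  49.07725629]), np.float64(0.6301145936080176)) [542.41760465 271.74013762  50.        ] [541.15216369 272.31904482  50.        ]
scene red [(array([373.8, 111.9]), np.int32(12))]
white [(array([383.3, 140.3]), np.int32(15)), (array([235.8, 215.8]), np.int32(27)), (array([214.8, 232.6]), np.int32(27)), (array([250.6, 262.2]), np.int32(154)), (array([177.4, 272.6]), np.int32(77)), (array([194. , 323.8]), np.int32(39))]
side red [(array([267.3, 396.9]), np.int32(74))]
white [(array([304.1, 161.6]), np.int32(36)), (array([261.4, 169.3]), np.int32(16)), (array([262.4, 190.4]), np.int32(78))]
```

View pics/crop1.png

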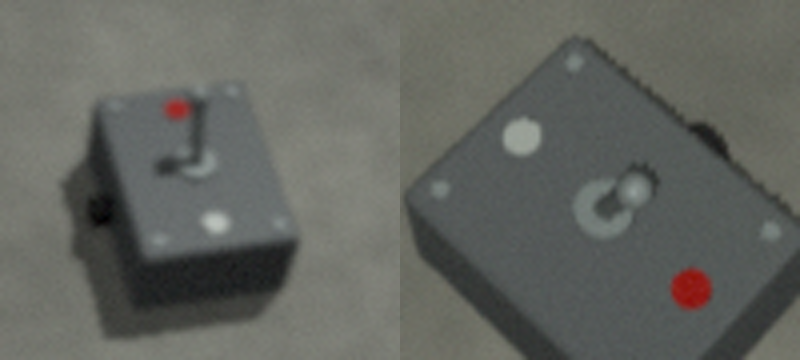

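The crop shows the grey box with the lever leaning to the red side. Dots in the full scene frame are red (374.3,112.2) and white (383.7,140.3). The cap mask came up empty, so I'll fix its colour limits.

```bash
python3 - <<'E'
from h import *
def caps(n):
    im=cv2.imread(f"pics/{n}0.png"); h=cv2.cvtColor(im,cv2.COLOR_BGR2HSV)
    m=cv2.inRange(h,(9,150,100),(22,255,255)); 
    if n=="side": m[:,:200]=0; m[:100]=0; print(h[148,262],h[202,233])
    k,l,s,c=cv2.connectedComponentsWithStats(m)
    return [(c[i],s[i]) for i in range(1,k) if s[i][4]>40 and s[i][4]<900]
A=caps("scene");B=caps("side")
print(cv2.cvtColor(cv2.imread("pics/scene0.png"),cv2.COLOR_BGR2HSV)[254,238])
for n,x in(("scene",A),("side",B)):
    print(n,[(c.round(1).tolist(),s[2:].tolist()) for c,s in x])
def tri(a,b):
    rays=[]
    for n,uv in(("scene",a),("side",b)):
        K,Rw,c=cam(n); d=Rw@np.linalg.inv(K)@np.array([uv[0],uv[1],1.]); rays.append((c,d/np.linalg.norm(d)))
    (c1,d1),(c2,d2)=rays; t=np.linalg.lstsq(np.c_[d1,-d2],c2-c1,rcond=None)[0]
    p,q=c1+t[0]*d1,c2+t[1]*d2; return (p+q)/2,np.linalg.norm(p-q)
for nm,a,b in(("med",(167,269.5),(306,135)),("large",(238,254),(262,148)),("small",(186,324),(265,130)),("brown",(302,232),(233,202))):
    print(nm,tri(a,b))
for a,s in A:
  for b,s2 in B:
    X,e=tri(a,b)
    if e<12: print(a.round(),b.round(),X.round(1),round(e,1),"cap w",round(s[2]*np.linalg.norm(cam("scene")[2]-X)/cam("scene")[0][0,0],1))
r=tri((374.3,112.2),(268,397))[0];w=tri((383.7,140.3),(225.5,359))[0]
print(r,w,(r+w)/2,np.arctan2(*(w-r)[[1,0]]))
ball=tri((330+200/4,85+92/4),(195+234/4,325+188/4)); print("ball",ball)
im=cv2.imread("pics/scene0.png")
cv2.imwrite("pics/crop2.png",cv2.resize(im[210:360,140:340],(800,600),interpolation=2))
E
```

```text
[ 20 177 153] [ 20 176 149]
[ 19 143 162]
scene []
side [([305.6, 133.9], [12, 9, 84]), ([261.6, 147.9], [20, 15, 229]), ([232.3, 201.9], [15, 11, 133])]
med (array([ 592.90298113, -256.46766487,   74.52019918]), np.float64(0.5400370641530065))
large (array([ 647.4997063 , -135.80010461,  111.14762712]), np.float64(0.578004234776241))
small (array([ 694.11600969, -268.23038163,   53.03775151]), np.float64(0.5251367917532073))
brown (array([653.68369832,  -6.9001031 ,  76.80943387]), np.float64(0.4000906494071028))
[462.3839835  302.29027319  49.59588214] [540.50453566 272.18349791  50.15181473] [501.44425958 287.23688555  49.87384844] -0.3678472897748027
ball (array([486.22739687, 293.39449602,  90.87471132]), np.float64(0.922801692477545))
```

View pics/crop2.png

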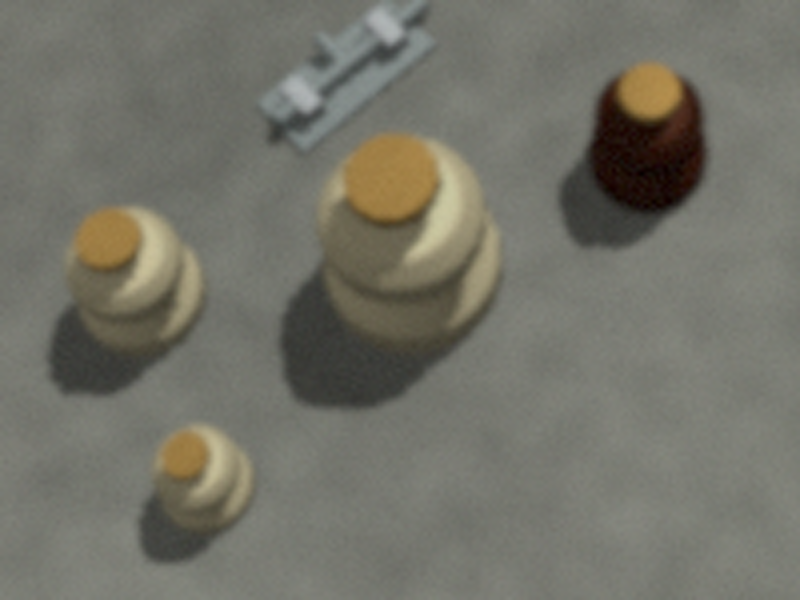

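The measured cap height of the medium cream insulator at (172,278) is about 75 to 80 mm, the same as the brown one. The large one measures 111 mm and the small one 53 mm. The target is therefore the medium one, with its cap near (593,-256). The box pivot is at (501,287) with its x axis at -0.368 rad. I'll close the gripper, turn so tool y lies along the box's x axis, then travel over.

```bash
python3 -m crank '[{"slide":[0,0,0],"turn":-0.125},{"slide":[0,0,0],"turn":-0.125},{"slide":[0,0,0],"turn":-0.125},{"slide":[0,0,0],"turn":-0.125},{"slide":[0,0,0],"turn":-0.125}]' 0 | tail -3
python3 -m crank '[{"slide":[0,0,0],"turn":-0.125},{"slide":[0,0,0],"turn":-0.014},{"slide":[0.038,0.008,0],"turn":0},{"slide":[0.038,0.008,0],"turn":0},{"slide":[0.038,0.008,0],"turn":0}]' | tail -3
python3 -m crank '[{"slide":[0.038,0.008,0],"turn":0},{"slide":[0.038,0.008,0],"turn":0},{"slide":[0.038,0.008,0],"turn":0},{"slide":[0.038,0.008,0],"turn":0},{"slide":[0.038,0.008,0],"turn":0}]' | tail -3
python3 -m crank '[{"slide":[0.038,0.008,0],"turn":0},{"slide":[0.038,0.008,0],"turn":0},{"slide":[0.038,0.008,0],"turn":0},{"slide":[0.038,0.008,0],"turn":0},{"slide":[0.038,0.008,0],"turn":0}]' | tail -3
python3 -m crank '[{"slide":[0.031,-0.023,0],"turn":0},{"slide":[0.031,-0.023,0],"turn":0},{"slide":[0.031,-0.023,0],"turn":0},{"slide":[0.031,-0.023,0],"turn":0},{"slide":[0.031,-0.023,0],"turn":0}]' | tail -3
python3 -m crank '[{"slide":[0.031,-0.023,0],"turn":0},{"slide":[0.031,-0.023,0],"turn":0},{"slide":[0,0,0],"turn":0},{"slide":[0,0,0],"turn":0},{"slide":[0,0,0],"turn":0}]' | tail -3
python3 - <<'E'
from h import *
p=pose(); cv2.imwrite("pics/w1.png",grab_frame("wrist")); np.savez("p1.npz",t=p[0],r=p[1]); print(p, readout.observe()["time"],readout.observe()["joints"])
for X in((501.5,287.2,52),(483.6,294.2,87),(540.5,272.2,50),(462.4,302.3,50)): print(proj("wrist",X,p))
E
```

```text
force: [-0.1, 0.6, -0.3]
opening: 0.704
gripper_force: 0.0
force: [1.2, -0.0, 0.6]
opening: 0.325
gripper_force: 0.0
force: [1.2, -1.0, -0.2]
opening: 0.019
gripper_force: 0.0
force: [0.6, -0.6, -0.1]
opening: 0.006
gripper_force: 0.0
force: [1.3, 0.5, -0.3]
opening: 0.005
gripper_force: 0.0
force: [0.5, -0.1, 0.6]
opening: 0.006
gripper_force: 0.0
(array([468.45779071, 118.09582455, 244.64816296]), array([[ 3.60231758e-01,  9.32862567e-01,  7.15543324e-04],
       [ 9.32862827e-01, -3.60231511e-01, -4.52170832e-04],
       [-1.64051990e-04,  8.30390061e-04, -9.99999642e-01]])) 2.7 [ 1.39920261e-02  3.37468112e-01  1.77948616e+00 -5.16602384e-04
  1.02394133e+00  3.83957962e-01]
[243.16278231  -8.99787947]
[212.12402613 -24.38230801]
[293.8726801   -8.29563679]
[192.75192174  -8.24479815]
```

View pics/w1.png

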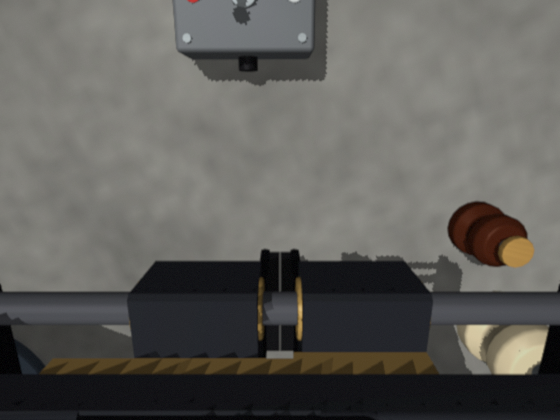

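The wrist view shows the box at top, with its pivot at about (243,3) against a predicted (243,-9). The closed fingers are at (280,265). I'll move closer and look once more.

```bash
python3 -m crank '[{"slide":[0.034,-0.018,0.015],"turn":0},{"slide":[0.034,-0.018,0.015],"turn":0},{"slide":[0.034,-0.018,0.015],"turn":0},{"slide":[0,0,0],"turn":0},{"slide":[0,0,0],"turn":0}]' | tail -3
python3 - <<'E'
from h import *
p=pose(); im=grab_frame("wrist"); cv2.imwrite("pics/w2.png",im); print(p[0], readout.observe()["time"])
for X in((501.5,287.2,52),(483.6,294.2,87),(540.5,272.2,50),(462.4,302.3,50)): print(proj("wrist",X,p).round(1))
h=cv2.cvtColor(im,cv2.COLOR_BGR2HSV)
for nm,m in(("red",cv2.inRange(h,(0,150,90),(8,255,255))|cv2.inRange(h,(172,150,90),(180,255,255))),("white",cv2.inRange(h,(0,0,150),(180,60,255)))):
    k,l,s,c=cv2.connectedComponentsWithStats(m)
    for i in range(1,k):
        if s[i][4]>60: print(nm,c[i].round(1),s[i][4],onplane("wrist",c[i],50,p).round(1))
E
```

```text
force: [-0.2, -0.5, -0.9]
opening: 0.008
gripper_force: 0.0
[454.41012977 232.80217806 198.51969245] 3.1667
[311.7 120.4]
[287.9 121.9]
[364.9 120.3]
[257.9 120.3]
red [257.2 121.7] 236 [461.5 301.5  50. ]
white [246.9  74.8] 69 [467.2 336.2  50. ]
white [315.2 117.6] 287 [504.9 288.1  50. ]
white [365.2 121.3] 275 [540.6 271.4  50. ]
white [290.3 122.3] 67 [485.5 291.8  50. ]
```

View pics/w2.png

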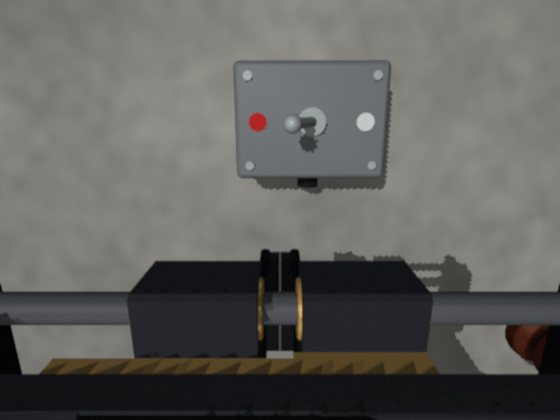

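The ball is at (292,124), leaning to the red dot at (257,122), and the box axis is level in the picture, so the tool is aligned. I'll go to the red side, 60 mm from the pivot, and lower to TCP z of about 102.

```bash
python3 -m crank '[{"slide":[0.033,-0.018,0],"turn":0},{"slide":[0.034,-0.018,0],"turn":0},{"slide":[0,0,0.032],"turn":0},{"slide":[0,0,0.032],"turn":0},{"slide":[0,0,0.032],"turn":0}]' 
python3 -m crank '[{"slide":[0,0,0],"turn":0},{"slide":[0,0.010,0],"turn":0},{"slide":[0,0.005,0],"turn":0},{"slide":[0,0.005,0],"turn":0},{"slide":[0,0,0],"turn":0}]' | grep -v open
python3 - <<'E'
from h import *
cv2.imwrite("pics/s3.png",np.hstack([cv2.resize(grab_frame("side")[290:420,160:320],(480,390)),cv2.resize(grab_frame("scene")[70:180,330:430],(320,352))[:352].copy() if 0 else cv2.resize(grab_frame("scene")[60:190,330:437],(320,390))]))
E
```

```text
time: 3.58
tool_pos: [447.3, 307.3, 103.9]
tcp_rot: [0.001, 0.825, 0.565, 0.002]
force: [0.2, -0.4, -0.0]
opening: 0.007
gripper_force: 0.0
time: 4.0
tool_pos: [467.3, 300.7, 105.9]
tcp_rot: [0.001, 0.825, 0.565, 0.003]
force: [0.4, -0.9, 0.7]
gripper_force: 0.0
```

View pics/s3.png

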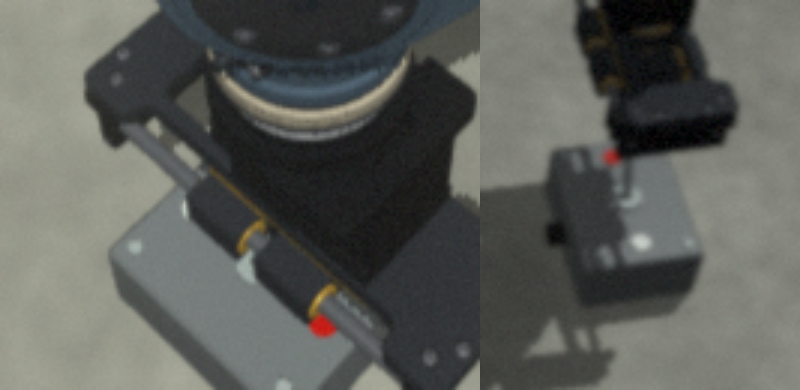

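The fingers stand on the red side of the lever, hidden behind the gripper in both views, and there is no contact force yet. I'll lower 4 mm and push in steps while watching the force.

```bash
python3 -m crank '[{"slide":[0,0,0.004],"turn":0},{"slide":[0,0.006,0],"turn":0},{"slide":[0,0.006,0],"turn":0}]' | grep -v open
python3 -m crank '[{"slide":[0,0.005,0],"turn":0},{"slide":[0,0.005,0],"turn":0}]' | grep -v open
python3 -m crank '[{"slide":[0,0.004,0],"turn":0},{"slide":[0,0.004,0],"turn":0}]' | grep -v open
```

```text
time: 4.35
tool_pos: [474.0, 296.7, 99.5]
tcp_rot: [-0.0, 0.824, 0.566, -0.001]
force: [-2.9, 1.0, 3.1]
gripper_force: 1.5
time: 4.52
tool_pos: [484.1, 293.1, 99.5]
tcp_rot: [-0.0, 0.825, 0.566, -0.0]
force: [-1.5, 0.7, 0.9]
gripper_force: 1.0
time: 4.68
tool_pos: [492.1, 290.1, 99.5]
tcp_rot: [-0.0, 0.825, 0.566, -0.0]
force: [-1.1, 1.2, 1.7]
gripper_force: 0.8
```

```bash
python3 -m crank '[{"slide":[0,0.004,0],"turn":0},{"slide":[0,0,0],"turn":0}]' | grep -E "pos|force"
python3 -m crank '[{"slide":[0,0.003,0],"turn":0},{"slide":[0,0,0],"turn":0}]' | grep -E "pos|force"
python3 -m crank '[{"slide":[0,0.002,0],"turn":0},{"slide":[0,0,0],"turn":0}]' | grep -E "pos|force"
```

```text
tool_pos: [496.3, 288.5, 99.4]
force: [-0.7, -0.7, -0.6]
gripper_force: 0.2
tool_pos: [498.3, 287.5, 99.3]
force: [-1.6, 0.5, -0.2]
gripper_force: 0.5
tool_pos: [499.9, 286.8, 99.4]
force: [-1.8, 0.3, -1.0]
gripper_force: 0.7
```

```bash
python3 -m crank '[{"slide":[0,0.002,0],"turn":0},{"slide":[0,0,0],"turn":0}]' | grep -E "pos|force"
python3 -m crank '[{"slide":[0,0.002,0],"turn":0},{"slide":[0,0,0],"turn":0}]' | grep -E "pos|force"
python3 -m crank '[{"slide":[0,0.002,0],"turn":0},{"slide":[0,0,0],"turn":0}]' | grep -E "pos|force"
```

```text
tool_pos: [502.0, 286.1, 99.5]
force: [-1.7, -0.1, -0.6]
gripper_force: 0.7
tool_pos: [502.8, 285.6, 99.4]
force: [-4.3, 1.7, -0.1]
gripper_force: 2.2
tool_pos: [503.2, 285.4, 99.2]
force: [-6.8, 4.9, 1.0]
gripper_force: 3.8
```

The force rose to about 8 N and the tool stopped moving, so the lever is at its stop. I'll back off, rise and look.

```bash
python3 -m crank '[{"slide":[0,-0.025,0],"turn":0},{"slide":[0,0,-0.040],"turn":0},{"slide":[0,0,-0.040],"turn":0},{"slide":[-0.04,0,-0.03],"turn":0},{"slide":[-0.041,0,0],"turn":0}]' | grep -E "pos|force"
python3 -m crank '[{"slide":[0,0,0],"turn":0}]' | grep -E "time|pos|force"
python3 - <<'E'
from h import *
p=pose(); im=grab_frame("wrist"); cv2.imwrite("pics/w4.png",im[40:260,140:440])
print(p[0],proj("wrist",(501,286.5,52),p)-[140,40])
u=np.array([.933,-.36,0])
for a in(.4,.5): print(a,proj("wrist",np.array([501,286.5,52])+40*np.sin(a)*u+[0,0,40*np.cos(a)],p)-[140,40])
E
```

```text
tool_pos: [462.3, 226.5, 210.6]
force: [2.2, -1.3, 0.3]
gripper_force: 0.0
time: 6.18
tool_pos: [453.8, 220.1, 206.2]
force: [-1.4, -0.2, -0.3]
gripper_force: 0.0
[453.75256394 220.13843029 206.24221721] [165.06358808  65.15479835]
0.4 [191.38387713  64.67675588]
0.5 [196.20940739  64.69524327]
```

View pics/w4.png

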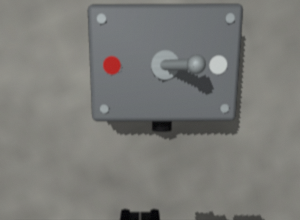

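The lever ball in the crop is at (196,64), which matches the 0.5 rad prediction (196,65), so the toggle is fully off. I'll raise and travel to a viewing place short of the medium cream insulator.

```bash
python3 -m crank '[{"slide":[-0.026,0.017,-0.025],"turn":0},{"slide":[-0.031,0.020,-0.015],"turn":0},{"slide":[-0.031,0.020,0],"turn":0},{"slide":[-0.031,0.020,0],"turn":0},{"slide":[-0.031,0.020,0],"turn":0}]' | grep -E "pos"
python3 -m crank '[{"slide":[-0.031,0.020,0],"turn":0},{"slide":[-0.031,0.020,0],"turn":0},{"slide":[-0.031,0.020,0],"turn":0},{"slide":[-0.031,0.020,0],"turn":0},{"slide":[-0.031,0.020,0],"turn":0}]' | grep -E "pos"
python3 -m crank '[{"slide":[-0.031,0.020,0],"turn":0},{"slide":[-0.031,0.020,0],"turn":0},{"slide":[-0.031,0.020,0],"turn":0},{"slide":[-0.031,0.020,0],"turn":0},{"slide":[-0.031,0.020,0],"turn":0}]' | grep -E "pos"
python3 -m crank '[{"slide":[0,0,0],"turn":0},{"slide":[0,0,0],"turn":0},{"slide":[0,0,0],"turn":0}]' | grep -E "time|pos"
python3 - <<'E'
from h import *
p=pose(); np.savez("p5.npz",t=p[0],r=p[1]); im=grab_frame("wrist"); cv2.imwrite("pics/w5.png",im)
print(p[0],onplane("scene",(167,269.5),80),onplane("side",(305.6,134),80)); g=onplane("scene",(167,269.5),80)
print(proj("wrist",g,p))
h=cv2.cvtColor(im,cv2.COLOR_BGR2HSV); m=cv2.inRange(h,(12,130,110),(24,255,255)); m[245:]=0
k,l,s,c=cv2.connectedComponentsWithStats(m)
for i in range(1,k):
    if s[i][4]>100: 
        q=[onplane("wrist",(s[i][0]+d,c[i][1]),80,p) for d in(0,s[i][2])]
        X=onplane("wrist",c[i],80,p); print(c[i].round(1),s[i],X.round(1),"w",np.linalg.norm(q[0]-q[1]).round(1),"tool delta",(p[1].T@(X-p[0])).round(1))
E
```

```text
tool_pos: [494.2, 48.0, 245.2]
tool_pos: [531.3, -133.4, 244.5]
tool_pos: [568.6, -314.2, 244.3]
time: 7.73
tool_pos: [567.5, -311.4, 243.8]
[ 567.45048998 -311.37780522  243.79315815] [ 595.40924852 -256.33729801   80.        ] [ 592.94616018 -252.15011117   80.        ]
[287.63924304 127.97231626]
[396.   97.6] [385  86  23  24 436] [ 685.9 -265.5   80. ] w 18.6 tool delta [ 85.3  94.1 163.8]
[285.3 129.1] [269 112  34  35 921] [ 593.3 -256.5   80. ] w 28.2 tool delta [ 60.5   4.4 163.8]
```

View pics/w5.png

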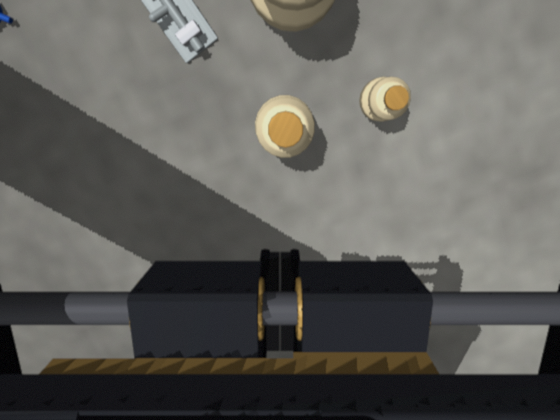

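Target check: the cream cap is at (285,129), about 28 mm wide, at (593,-256), which agrees with the scene camera. The small one is at (396,98) and the large one is at the top edge. I'll move above the cap and descend to just over it.

```bash
python3 -m crank '[{"slide":[0.030,0.002,0],"turn":0},{"slide":[0.0305,0.0024,0],"turn":0},{"slide":[0,0,0.035],"turn":0},{"slide":[0,0,0.035],"turn":0},{"slide":[0,0,0.035],"turn":0}]' | grep -E "pos|force"
python3 -m crank '[{"slide":[0,0,0.020],"turn":0},{"slide":[0,0,0.008],"turn":0},{"slide":[0,0,0],"turn":0},{"slide":[0,0,0],"turn":0}]' | grep -E "pos|force"
python3 -m crank '[{"slide":[0,0,0.002],"turn":0},{"slide":[0,0,0],"turn":0},{"slide":[0,0,0],"turn":0}]' | grep -E "pos|force"
```

```text
tool_pos: [594.1, -254.2, 139.9]
force: [0.6, 0.1, -0.6]
gripper_force: 0.0
tool_pos: [593.7, -256.1, 112.3]
force: [1.3, -0.3, 1.0]
gripper_force: 0.0
tool_pos: [593.8, -257.2, 111.2]
force: [0.3, -0.4, 0.3]
gripper_force: 0.0
```

```bash
python3 -m crank '[{"slide":[0,0,0.004],"turn":0},{"slide":[0,0,0.003],"turn":0},{"slide":[0,0,0],"turn":0}]' | grep -E "pos|force"
python3 -m crank '[{"slide":[0,0,0.002],"turn":0},{"slide":[0,0,0],"turn":0},{"slide":[0,0,0],"turn":0}]' | grep -E "pos|force"
python3 -m crank '[{"slide":[0,0,0.002],"turn":0},{"slide":[0,0,0],"turn":0},{"slide":[0,0,0],"turn":0}]' | grep -E "pos|force"
```

```text
tool_pos: [592.9, -256.8, 102.2]
force: [-0.5, -0.3, 0.9]
gripper_force: 0.6
tool_pos: [593.0, -256.8, 100.6]
force: [-1.0, 0.6, 1.6]
gripper_force: 1.0
tool_pos: [593.0, -256.8, 98.6]
force: [-0.8, -0.2, 3.7]
gripper_force: 1.5
```

```bash
python3 -m crank '[{"slide":[0,0,0.001],"turn":0},{"slide":[0,0,0],"turn":0},{"slide":[0,0,0],"turn":0}]' | grep -E "pos|force"
python3 -m crank '[{"slide":[0,0,-0.005],"turn":0},{"slide":[0,0,-0.010],"turn":0},{"slide":[0,0,-0.035],"turn":0},{"slide":[0,0,-0.040],"turn":0},{"slide":[0,0,-0.040],"turn":0}]' | grep -E "pos|force"
python3 -m crank '[{"slide":[-0.030,0,0],"turn":0},{"slide":[-0.0305,-0.004,0],"turn":0},{"slide":[0,0,0],"turn":0},{"slide":[0,0,0],"turn":0}]' | grep -E "time|pos|force"
python3 - <<'E'
from h import *
p=pose(); im=grab_frame("wrist")
h=cv2.cvtColor(im,cv2.COLOR_BGR2HSV); m=cv2.inRange(h,(12,130,110),(24,255,255)); m[245:]=0
k,l,s,c=cv2.connectedComponentsWithStats(m)
for i in range(1,k):
    if s[i][4]>100: print(c[i].round(1),s[i],onplane("wrist",c[i],80,p).round(1))
a=cv2.imread("pics/side0.png")[100:300,130:420];b=grab_frame("side")[100:300,130:420]
cv2.imwrite("pics/fin.png",np.hstack([a,b]))
E
```

```text
tool_pos: [593.0, -256.8, 97.6]
force: [-0.6, -0.3, 3.4]
gripper_force: 1.7
tool_pos: [592.4, -256.0, 228.4]
force: [-0.1, -0.6, 0.9]
gripper_force: 0.0
time: 10.53
tool_pos: [566.9, -312.7, 228.1]
force: [-0.3, 0.1, -0.9]
gripper_force: 0.0
[401.7  94.7] [390  83  25  25 486] [ 685.5 -265.4   80. ]
[285.2 128. ] [ 268  110   36   37 1024] [ 593.3 -256.3   80. ]
```

View pics/fin.png

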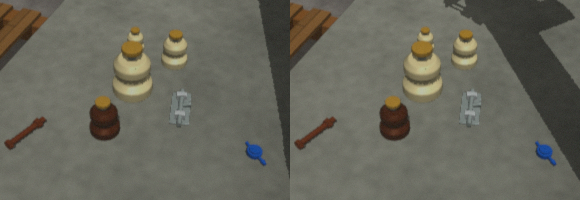

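The before and after side crops match: the insulator is unmoved, with its cap again at (593,-256) and at rest height. The press reached about 4.5 mm at about 3.5 N. Handing in.

```bash
python3 -c "from plant import sign_off; print(sign_off())"
```

```text
the job is handed in; nothing more can be done
None
```

I pushed the toggle fully to the off side, then pressed the medium cream insulator's cap about 4 mm and released it; it sprang back, nothing else in view had moved, and the job was handed in at about 10.6 s.

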